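# Ring up the eggs on the market scale

## Robot

A 6-joint arm with a two-finger parallel gripper is mounted at the origin on the work surface. World frame = base frame: x ahead of the robot, y to its left, z up, the work surface at z = 0. Lengths are in m, angles in rad, forces in N, time in s.
With the tool pointing down it reaches from about 0.225 to 0.725 m from the base axis. Payload 3.1 kg.
Tool frame: the origin (TCP) lies at the very end of the fingers, on their centre line; the grasp point (between the pads) lies 19 mm behind it; z points along the fingers, y is the direction in which the jaws open and shut (so a half turn about z gives the same grasp; the last joint's range is limited). The gripper opens to 85 mm and grips with 20 to 120 N. Pads are 22 mm wide; open, the fingers measure 114 mm over their backs; the gripper's body (76 mm by 85 mm) begins 54 mm behind the grasp point. The pads swing forward as they close: fully open they stand 13 mm farther back than shut.
Start: joints at [-1.232, 0.048, 0.099, 1.622, 0, 1.443], TCP at [0.236, -0.469, 0.231] pointing down, gripper open.
Joint ranges: [-2.91, 2.91], [-0.99, 1.94], [-1.21, 1.42], [-2.12, 2.29], [-1.49, 1.47], [-3.14, 3.14]. Speed limits (rad/s): [2.79, 2.79, 3.14, 3.14, 3.14, 3.14].

## Interface

Orientations are given as a unit quaternion [x, y, z, w].
In Python, from rig import env, imaging gives the robot as it stands.
- The arm moves only by the shell command python3 -m handwheel 'ROWS' [FORCE]. ROWS is a JSON object of lists of equal length, an entry for each row: "twist": the turn, a rotation vector about the tool's x, y, z in degrees, a list of three; "translation": the shift along the tool's x, y, z in m, a list of three; "grip": the opening, from 0 (shut) to 1 (fully open). A call has exactly 8 rows; each row shifts and turns the commanded pose from where the row before left it, along the tool's axes as they then stand; what a row does not reach is not made up. A row lasts 1/8 s, in which the tool goes at most 62.5 mm and 10.7 degrees, less where a joint would pass 70% of its speed; a pose out of reach is approached as far as the arm can. A call with a gripper value outside its range is refused whole. The fingers move at their own pace and stop on an object; FORCE is the grip in N (left out, the last holds). Time passes only in rows, so rows that do not move let the fingers close, or fill a call up. It gives the time, the measured TCP pose, the force and the opening at its end, in the units of the state.
- env.state(): the state, without advancing time (a new reading comes with each control period).
- imaging.capture(name): name is "scene" or "top"; returns (picture, depth): 400x640x3 uint8, red, green, blue; 400x640 float32, m along the optical axis (not along the pixel's ray), 0 where there is no reading.
- imaging.get_calibration(name): a dict with "K" (3x3 intrinsics, pixels), "R" (3x3) and "t" (3): a world point X has camera coordinates R X + t. Camera axes: x right, y down, z forward; pixel columns grow to the right and rows downward; lengths in m; the calibration is good to about 2 mm. A picture is of the moment at which its call begins. get_calibration takes no time and is no camera call.
- env.sign_off(): hands the job in, once; it reports no verdict.
The state is a dict: "clock": time; "q": joint angles; "qd": joint speeds; "joint_torque": joint torques, N m; "position": TCP position; "tool_rot": TCP orientation; "contact_force": force on the tool from outside, world axes, zero at the start; "wrist_torque": the same for the moment, N m; "opening": opening from 0.0 (shut) to 1.0 (fully open).
Only numpy, scipy, OpenCV 4.12 (cv2) and the standard library are available. Lean on these libraries where they do the work, as an engineer would, in place of code of your own. Each camera call takes 0.05 s, during which the arm holds its last target. There are 200 camera calls.

## Task

Ring up the bowl of eggs that stands on the scale's pan: press with the fingertips the picture key for that kind of egg, then the green plus key, then the blue receipt key, letting each come back up before the next. Press gently, as on any keypad, and press no other key. Do not touch the pan or the bowls, leave everything else standing where it is, and finish with the hand clear of the scale.

Things in the scene. Friction and masses are not known exactly. Their poses are not given: they have to be found in the camera images.
- scale: Cream market scale, 370 wide, 400 deep, fixed. Origin: centre of its underside; x points from the robot's side to the pan behind, y to the left, z up. Its front console rises 12 degrees towards +x, with two rows of four keys: dark picture keys at x = -122 mm, coloured keys at x = -168, 50 mm apart. A display bar 95 mm high lies 55 mm behind the rear row; the flat figure pad at the right is dead.
- pan: The scale's fixed steel weighing pan, 215 x 330 mm (scale x, y). Origin: centre of its upper surface, 95 mm above the counter. It must not be touched, as that would spoil the weighing.
- key_brown (a joint): Picture key showing a single plain BROWN hen's egg on a dark cap. Joint value: how far it is pushed in, m: 0 up, 0.006 fully down; springs back. Spring 1 N at first, 2.5 N at 0.0015 where it registers (keep it there 0.1 s), 7 N fully down, then a hard stop; over 20 N is rough.
- key_brown_top (a point): Centre of the upper face of the picture key that shows a single plain BROWN hen's egg. Cap 30 mm (scale x) by 40 mm (scale y), standing 9 mm above the console, moving straight into the slope. In the rear row; which of the four places differs from scale to scale.
- key_white (a joint): Picture key showing a single plain WHITE hen's egg on a dark cap. Joint value: how far it is pushed in, m: 0 up, 0.006 fully down; springs back. Spring 1 N at first, 2.5 N at 0.0015 where it registers (keep it there 0.1 s), 7 N fully down, then a hard stop; over 20 N is rough.
- key_white_top (a point): Centre of the upper face of the picture key that shows a single plain WHITE hen's egg. Cap 30 mm (scale x) by 40 mm (scale y), standing 9 mm above the console, moving straight into the slope. In the rear row; which of the four places differs from scale to scale.
- key_quail (a joint): Picture key showing three small cream quail eggs with dark speckles on a dark cap. Joint value: how far it is pushed in, m: 0 up, 0.006 fully down; springs back. Spring 1 N at first, 2.5 N at 0.0015 where it registers (keep it there 0.1 s), 7 N fully down, then a hard stop; over 20 N is rough.
- key_quail_top (a point): Centre of the upper face of the picture key that shows three small cream quail eggs with dark speckles. Cap 30 mm (scale x) by 40 mm (scale y), standing 9 mm above the console, moving straight into the slope. In the rear row; which of the four places differs from scale to scale.
- key_ginger (a joint): Picture key showing a knobbly tan piece of ginger on a dark cap. Joint value: how far it is pushed in, m: 0 up, 0.006 fully down; springs back. Spring 1 N at first, 2.5 N at 0.0015 where it registers (keep it there 0.1 s), 7 N fully down, then a hard stop; over 20 N is rough.
- key_ginger_top (a point): Centre of the upper face of the picture key that shows a knobbly tan piece of ginger. Cap 30 mm (scale x) by 40 mm (scale y), standing 9 mm above the console, moving straight into the slope. In the rear row; which of the four places differs from scale to scale.
- key_tare (a joint): YELLOW key with a dark little pan symbol (tare). Joint value: how far it is pushed in, m: 0 up, 0.006 fully down; springs back. Spring 1 N at first, 2.5 N at 0.0015 where it registers (keep it there 0.1 s), 7 N fully down, then a hard stop; over 20 N is rough.
- key_tare_top (a point): Centre of the upper face of the YELLOW key with a dark little pan symbol (tare). Cap 30 mm (scale x) by 40 mm (scale y), standing 9 mm above the console, moving straight into the slope. In the front row; from the left (+y): yellow, red, green, blue.
- key_clear (a joint): RED key with a white diagonal cross (clear). Joint value: how far it is pushed in, m: 0 up, 0.006 fully down; springs back. Spring 1 N at first, 2.5 N at 0.0015 where it registers (keep it there 0.1 s), 7 N fully down, then a hard stop; over 20 N is rough.
- key_clear_top (a point): Centre of the upper face of the RED key with a white diagonal cross (clear). Cap 30 mm (scale x) by 40 mm (scale y), standing 9 mm above the console, moving straight into the slope. In the front row; from the left (+y): yellow, red, green, blue.
- key_plus (a joint): GREEN key with a white plus sign (add to the bill). Joint value: how far it is pushed in, m: 0 up, 0.006 fully down; springs back. Spring 1 N at first, 2.5 N at 0.0015 where it registers (keep it there 0.1 s), 7 N fully down, then a hard stop; over 20 N is rough.
- key_plus_top (a point): Centre of the upper face of the GREEN key with a white plus sign (add to the bill). Cap 30 mm (scale x) by 40 mm (scale y), standing 9 mm above the console, moving straight into the slope. In the front row; from the left (+y): yellow, red, green, blue.
- key_receipt (a joint): BLUE key with a white slip of paper (print the receipt). Joint value: how far it is pushed in, m: 0 up, 0.006 fully down; springs back. Spring 1 N at first, 2.5 N at 0.0015 where it registers (keep it there 0.1 s), 7 N fully down, then a hard stop; over 20 N is rough.
- key_receipt_top (a point): Centre of the upper face of the BLUE key with a white slip of paper (print the receipt). Cap 30 mm (scale x) by 40 mm (scale y), standing 9 mm above the console, moving straight into the slope. In the front row; from the left (+y): yellow, red, green, blue.
- bowl_brown: Loose round shallow metal bowl, 168 mm across, with plain brown hen's eggs heaped to about 85 mm above its underside, 0.4 to 0.8 kg. Origin: centre of its underside. One of the three bowls stands on the scale's pan, the other two on the black crates at either side; which is which changes.
- bowl_white: Loose round shallow metal bowl, 168 mm across, with plain white hen's eggs heaped to about 85 mm above its underside, 0.4 to 0.8 kg. Origin: centre of its underside. One of the three bowls stands on the scale's pan, the other two on the black crates at either side; which is which changes.
- bowl_quail: Loose round shallow metal bowl, 168 mm across, with small speckled quail eggs heaped to about 65 mm above its underside, 0.4 to 0.8 kg. Origin: centre of its underside. One of the three bowls stands on the scale's pan, the other two on the black crates at either side; which is which changes.
- till_roll: Spare roll of receipt paper standing on end, 50 mm across, 57 mm tall, loose, on the counter to the right of the console. Origin: centre of its underside.
- stamp: Wooden hand stamp standing on its rubber, 34 mm across, 74 mm tall, loose, on the counter to the left of the console. Origin: centre of its underside.

How it is judged:
By the outcome, as a careful person would: the job done as asked, in the order asked, and still so for the second after the job is handed in, with the robot touching nothing.
It also fails if it takes over 48 s, if anything falls off the work surface, if the arm or the gripper's body presses on something with over 40 N, if the wrist force passes 120 N, or if a joint passes its speed limit or range.

## Working session

There is one attempt and no reset: what is moved stays moved. The work goes in short steps, Python scripts to look and compute and a shell command to move; the robot and the scene stay as the last step left them, time stands still between calls to the robot, and variables do not carry over. Pictures are saved under pics/ and viewed, about 8 in all and at most 12, crops included, and the job is handed in when it is done.

```bash
mkdir -p pics; python3 - <<'E'
from rig import env, imaging
import cv2,numpy as np
for n in("scene","top"):
    p,d=imaging.capture(n); np.savez(f"{n}.npz",p=p,d=d)
    cv2.imwrite(f"pics/{n}0.png",p[:,:,::-1])
    c=imaging.get_calibration(n); print(n,c)
print(env.state())
E
```

```text
scene {'K': array([[458.76830753,   0.        , 317.53498157],
       [  0.        , 458.76830753, 196.27455055],
       [  0.        ,   0.        ,   1.        ]]), 'R': array([[ 0.10893568,  0.99404328,  0.00331293],
       [ 0.81675516, -0.08760628, -0.57029479],
       [-0.56660747,  0.0648313 , -0.82143343]]), 't': array([-0.07513821, -0.42390495,  1.62665827])}
top {'K': array([[425.66872584,   0.        , 315.7906761 ],
       [  0.        , 425.66872584, 205.97072764],
       [  0.        ,   0.        ,   1.        ]]), 'R': array([[-0.03485959, -0.99938834,  0.00278515],
       [-0.97549076,  0.03341991, -0.21748767],
       [ 0.21726157, -0.01029842, -0.97605909]]), 't': array([0.05537144, 0.59415731, 0.99544657])}
{'clock': 0.1, 'q': array([-1.23184646e+00,  4.86904465e-02,  9.77557687e-02,  1.62201158e+00,
       -1.83418735e-05,  1.44298561e+00]), 'qd': array([-1.05620925e-03,  3.26482926e-05,  3.09974087e-03, -5.77108370e-04,
       -7.65642870e-04, -7.89757498e-05]), 'joint_torque': array([ 2.26573364e-03, -3.39851046e+01,  3.20935822e+01,  1.58325263e-02,
       -1.79132444e-04,  3.00514813e-06]), 'position': array([ 0.23604   , -0.46832357,  0.2302277 ]), 'tool_rot': array([ 9.72889639e-01,  2.31267366e-01, -1.22392807e-04, -1.06801408e-03]), 'contact_force': array([-0.02349407, -0.13837066, -1.47088002]), 'wrist_torque': array([-0.01180502,  0.02416548,  0.01770953]), 'opening': 1.0013906220656703}
```

View pics/scene0.png

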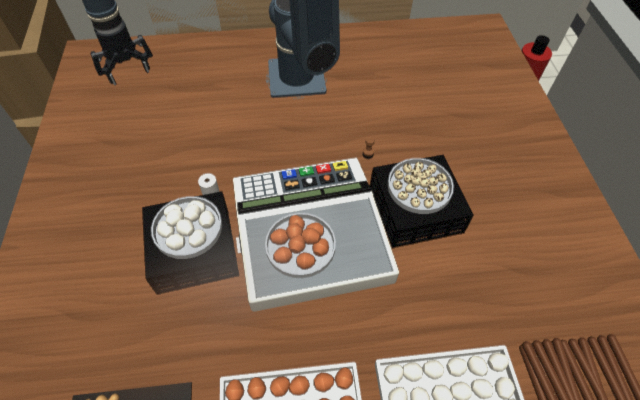

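View pics/top0.png

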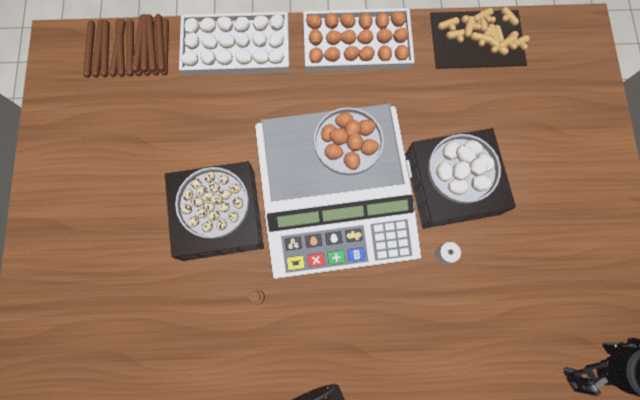

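The pan holds brown eggs. In the top view, the brown key is second from the left in the rear row at about (313,240). Green is at (336,257) and blue at (356,255).

```bash
cat > h.py <<'E'
import numpy as np,cv2
from rig import imaging
def world(n,u,v,z):
    c=imaging.get_calibration(n);K,R,t=c["K"],c["R"],c["t"]
    return R.T@(np.linalg.inv(K)@[u,v,1]*z-t)
E
python3 - <<'E'
from h import *
bx={'top':(270,225,380,280),'scene':(270,155,360,200)}
R={'yellow':(22,35),'green':(45,80),'blue':(105,125),'red':(172,180)}
for n in('top','scene'):
    f=np.load(n+'.npz');p,d=f['p'],f['d'];h=cv2.cvtColor(p,cv2.COLOR_RGB2HSV)
    x0,y0,x1,y1=bx[n]
    for k,(a,b) in R.items():
        m=cv2.inRange(h,(a,110,90),(b,255,255))
        if k=='red': m|=cv2.inRange(h,(0,190,120),(4,255,255))
        z=np.zeros_like(m);z[y0:y1,x0:x1]=m[y0:y1,x0:x1]
        c,_=cv2.findContours(z,cv2.RETR_EXTERNAL,2); c=max(c,key=cv2.contourArea)
        (u,v),s,a_=cv2.minAreaRect(c); msk=cv2.drawContours(z*0,[c],-1,1,-1)>0
        dd=np.median(d[msk]); print(n,k,(u,v),s,a_,dd,world(n,u,v,dd).round(4))
    cv2.imwrite(f'pics/{n}1.png',cv2.resize(p[y0-10:y1+10,x0-10:x1+10,::-1],None,fx=6,fy=6,interpolation=2))
E
```

```text
top yellow (295.5, 263.0) (10.0, 15.0) 90.0 1.035021 [0.4566 0.089  0.0601]
top green (331.44061279296875, 257.40594482421875) (11.044912338256836, 6.169230937957764) 84.2894058227539 1.0380199 [0.4671 0.0011 0.0603]
top blue (356.0699768066406, 253.98997497558594) (11.87939453125, 15.980613708496094) 81.8698959350586 1.0405685 [ 0.4734 -0.0595  0.0598]Traceback (most recent call last):
  File "<stdin>", line 11, in <module>
ValueError: max() iterable argument is empty
```

```bash
python3 - <<'E'
from h import *
bx={'top':(270,225,380,280),'scene':(270,155,360,200)}
P={}
for n in('top','scene'):
    f=np.load(n+'.npz');p,d=f['p'],f['d'];h=cv2.cvtColor(p,cv2.COLOR_RGB2HSV)
    x0,y0,x1,y1=bx[n]
    for k,(a,b) in {'yellow':(22,35),'red':(165,185),'green':(50,95),'blue':(105,125)}.items():
        m=cv2.inRange(h,(a,130,90),(b,255,255))
        if k=='red': m|=cv2.inRange(h,(0,180,90),(3,255,255))
        z=np.zeros_like(m);z[y0:y1,x0:x1]=m[y0:y1,x0:x1]
        pts=cv2.findNonZero(z)
        if pts is None: print(n,k,'none');continue
        (u,v),s,_=cv2.minAreaRect(pts); dd=np.median(d[z>0]); w=world(n,u,v,dd);print(n,k,(round(u,1),round(v,1)),np.round(s,1),w.round(4))
        P[n,k]=w
    a,b=P[n,'yellow'],P[n,'blue'];yaw=np.arctan2(a[0]-b[0],a[1]-b[1])*-1
    print(n,'yaw(deg) of +y tilt',np.degrees(yaw),'dist',np.hypot(*(a-b)[:2]))
    cv2.imwrite(f'pics/{n}1.png',cv2.resize(p[y0-10:y1+10,x0-10:x1+10,::-1],None,fx=6,fy=6,interpolation=2))
E
```

```text
top yellow none
top red none
top green none
top blue (356.0, 254.0) [11.2 15.4] [ 0.4734 -0.0593  0.0596]Traceback (most recent call last):
  File "<stdin>", line 15, in <module>
KeyError: ('top', 'yellow')
```

```bash
python3 - <<'E'
from h import *
f=np.load('top.npz');p=f['p'];h=cv2.cvtColor(p,cv2.COLOR_RGB2HSV)
for u,v in((290,263),(311,260),(331,257),(350,252),(305,242)):print(p[v-1:v+2,u].tolist(),h[v-1:v+2,u].tolist())
g=np.load('scene.npz')['p']
a=cv2.resize(p[220:285,265:385,::-1],(720,390),interpolation=2);cv2.imwrite('pics/top1.png',a)
E
```

```text
[[202, 201, 117], [217, 217, 125], [224, 223, 128]] [[30, 107, 202], [30, 108, 217], [30, 109, 224]]
[[218, 105, 98], [219, 104, 98], [217, 99, 94]] [[2, 140, 218], [1, 141, 219], [1, 145, 217]]
[[107, 193, 130], [111, 192, 131], [109, 191, 131]] [[68, 114, 193], [67, 108, 192], [68, 109, 191]]
[[103, 139, 222], [102, 137, 222], [101, 137, 221]] [[111, 137, 222], [111, 138, 222], [111, 138, 221]]
[[109, 112, 117], [116, 120, 126], [118, 121, 127]] [[109, 17, 117], [108, 20, 126], [110, 18, 127]]
```

View pics/top1.png

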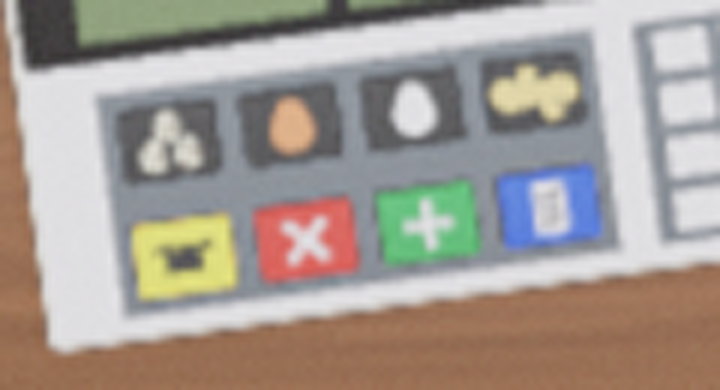

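The crop confirms the rear row from the left: quail, brown (crop 291,125, about pixel 313,240.5), white, ginger. The front row is yellow, red, green, blue.

```bash
python3 - <<'E'
from h import *
bx={'top':(280,245,372,275),'scene':(280,155,350,183)}
C={'yellow':(24,36),'red':(0,5),'green':(55,80),'blue':(105,118)}
from scipy.spatial.transform import Rotation as Ro
best=[]
for n in('top','scene'):
    f=np.load(n+'.npz');p,d=f['p'],f['d'];h=cv2.cvtColor(p,cv2.COLOR_RGB2HSV)
    x0,y0,x1,y1=bx[n];W=[]
    for k,(a,b) in C.items():
        m=cv2.inRange(h,(a,85,80),(b,255,255))
        z=np.zeros_like(m);z[y0:y1,x0:x1]=m[y0:y1,x0:x1]
        pts=cv2.findNonZero(z);(u,v),s,_=cv2.minAreaRect(pts);dd=np.median(d[z>0]);w=world(n,u,v,dd)
        print(n,k,(round(u,1),round(v,1)),np.round(s,1),w.round(4));W.append(w)
    W=np.array(W);c=W.mean(0);e=W[0]-W[3];yaw=np.arctan2(-e[0],e[1])
    print(' centre',c.round(4),'yaw',np.degrees(yaw).round(2),'len',np.linalg.norm(e).round(4))
    ex=np.array([np.cos(yaw),np.sin(yaw),0]);ey=np.array([-ex[1],ex[0],0]);up=np.array([0,0,46*np.tan(np.radians(12))/1e3])
    B=c+.046*ex+.025*ey+up
    print(' brown',B.round(4),'plus',(c-.025*ey).round(4),'receipt',(c-.075*ey).round(4))
    if n=='top':print(' brown seen',world(n,313.5,240.7,d[240,313]).round(4))
E
```

```text
top yellow (295.2, 262.2) [12.2 16.2] [0.4585 0.0897 0.0601]
top red (315.6, 259.5) [11.9 16.1] [0.4634 0.0398 0.0602]
top green (335.9, 256.7) [11.9 16. ] [ 0.4684 -0.0098  0.06  ]
top blue (356.1, 254.1) [12.5 16.2] [ 0.4733 -0.0595  0.0596]
 centre [0.4659 0.015  0.06  ] yaw 5.66 len 0.1499
 brown [0.5092 0.0444 0.0697] plus [ 0.4683 -0.0098  0.06  ] receipt [ 0.4733 -0.0596  0.06  ]
 brown seen [0.5086 0.0435 0.0676]
scene yellow (339.7, 165.3) [ 8.7 14.3] [0.461  0.0891 0.0597]
scene red (323.0, 168.1) [ 8.2 14.1] [0.4676 0.0399 0.0615]
scene green (306.0, 171.4) [ 8.3 14.3] [ 0.4736 -0.0096  0.0609]
scene blue (288.8, 174.2) [ 8.7 14.9] [ 0.4789 -0.0591  0.0616]
 centre [0.4703 0.0151 0.0609] yaw 6.88 len 0.1493
 brown [0.5129 0.0454 0.0707] plus [ 0.4733 -0.0097  0.0609] receipt [ 0.4793 -0.0594  0.0609]
```

```bash
python3 -m handwheel '{"twist":[[0,0,7],[0,0,7],[0,0,6.8],[0,6,0],[0,6,0],[0,0,0],[0,0,0],[0,0,0]],"translation":[[0,0,0],[0,0,0],[0,0,0],[0,0,0],[0,0,0],[0,0,0],[0,0,0],[0,0,0]],"grip":[0,0,0,0,0,0,0,0]}' 40
cat > go.py <<'E'
import sys
from h import *
from rig import env
from scipy.spatial.transform import Rotation as Ro
K={'brown':[.510,.0445,.070],'plus':[.470,-.010,.060],'receipt':[.4755,-.0595,.060]}
s=env.state();R=Ro.from_quat(s['tool_rot']);D=Ro.from_euler('Z',6.2,degrees=True)*Ro.from_euler('x',180,degrees=True)*Ro.from_euler('y',12,degrees=True)
print('t',s['clock'],'pos',s['position'].round(4),'open',round(s['opening'],2),'F',s['contact_force'].round(2))
print('twist left',np.degrees((R.inv()*D).as_rotvec()).round(2))
for k,v in K.items(): print(k,'tool-frame to key top',R.inv().apply(np.array(v)-s['position']).round(4))
E
python3 go.py
```

```text
clock: 1.1
position: [0.2369, -0.4687, 0.2313]
tool_rot: [0.993, 0.052, 0.104, -0.005]
contact_force: [0.1, -0.3, -0.8]
opening: 0.002
t 1.1 pos [ 0.2369 -0.4687  0.2313] open 0.0 F [ 0.08 -0.25 -0.84]
twist left [ 0.04  0.04 -0.19]
brown tool-frame to key top [ 0.2848 -0.4817  0.2253]
plus tool-frame to key top [ 0.2383 -0.4317  0.2256]
receipt tool-frame to key top [ 0.2386 -0.3819  0.2257]
```

```bash
Z='[0,0,0]'; python3 -m handwheel '{"twist":[[0,0,0],[0,0,0],[0,0,0],[0,0,0],[0,0,0],[0,0,0],[0,0,0],[0,0,0]],"translation":[[0.0285,-0.0482,0.01],[0.0285,-0.0482,0.01],[0.0285,-0.0482,0.01],[0.0285,-0.0482,0.01],[0.0285,-0.0482,0.01],[0.0285,-0.0482,0.01],[0.0285,-0.0482,0.01],[0.0285,-0.0482,0.01]],"grip":[0,0,0,0,0,0,0,0]}' >/dev/null
python3 -m handwheel '{"twist":[[0,0,0],[0,0,0],[0,0,0],[0,0,0],[0,0,0],[0,0,0],[0,0,0],[0,0,0]],"translation":[[0.0285,-0.0482,0.01],[0.0285,-0.0482,0.01],[0,0,0.03],[0,0,0.03],[0,0,0.02],[0,0,0.015],[0,0,0],[0,0,0]],"grip":[0,0,0,0,0,0,0,0]}' >/dev/null
python3 go.py
python3 - <<'E'
from h import *
o=[]
for n,(x,y) in (('scene',(230,110)),('top',(250,180))):
    p,d=imaging.capture(n);o.append(cv2.resize(p[y:y+100,x:x+160,::-1],(480,300),interpolation=2))
cv2.imwrite('pics/near1.png',np.vstack(o))
E
```

```text
t 3.1 pos [0.5045 0.0437 0.1009] open 0.0 F [-0.06 -0.57  0.73]
twist left [ 0.07 -0.09 -0.24]
brown tool-frame to key top [-0.0011 -0.0003  0.0314]
plus tool-frame to key top [-0.0476  0.0498  0.0316]
receipt tool-frame to key top [-0.0473  0.0996  0.0317]
```

View pics/near1.png

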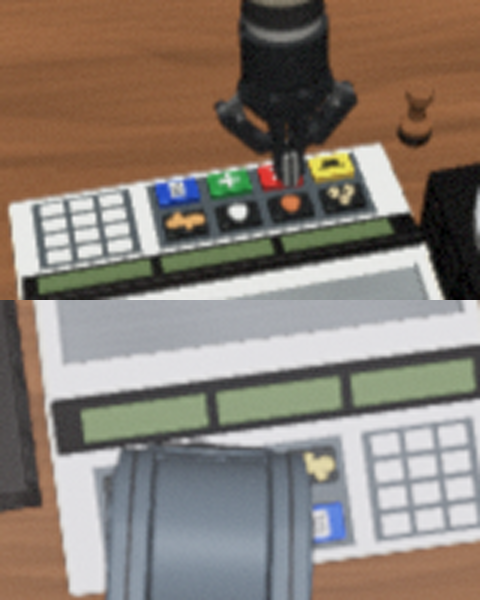

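The fingertips hover over the brown key (crop 290,180), clear of the display bar. I'll descend in small steps and watch the force.

```bash
python3 -m handwheel '{"twist":[[0,0,0],[0,0,0],[0,0,0],[0,0,0],[0,0,0],[0,0,0],[0,0,0],[0,0,0]],"translation":[[-0.001,0,0.008],[0,0,0.008],[0,0,0.006],[0,0,0.004],[0,0,0],[0,0,0],[0,0,0],[0,0,0]],"grip":[0,0,0,0,0,0,0,0]}' >/dev/null
python3 go.py
python3 -m handwheel '{"twist":[[0,0,0],[0,0,0],[0,0,0],[0,0,0],[0,0,0],[0,0,0],[0,0,0],[0,0,0]],"translation":[[0,0,0.001],[0,0,0.001],[0,0,0.001],[0,0,0.001],[0,0,0.001],[0,0,0],[0,0,0],[0,0,0]],"grip":[0,0,0,0,0,0,0,0]}'
python3 go.py
```

```text
t 4.2 pos [0.5085 0.0441 0.0745] open 0.0 F [-0.17 -0.67  0.1 ]
twist left [ 0.06 -0.03 -0.25]
brown tool-frame to key top [ 0.0005 -0.0002  0.0047]
plus tool-frame to key top [-0.046   0.0498  0.005 ]
receipt tool-frame to key top [-0.0456  0.0996  0.0051]
clock: 5.2
position: [0.5093, 0.0442, 0.0694]
tool_rot: [0.993, 0.052, 0.104, -0.005]
contact_force: [-0.7, -0.8, 2.2]
opening: -0.005
t 5.2 pos [0.5093 0.0442 0.0694] open -0.0 F [-0.67 -0.77  2.16]
twist left [ 0.05  0.   -0.25]
brown tool-frame to key top [ 0.0008 -0.0002 -0.0005]
plus tool-frame to key top [-0.0457  0.0499 -0.0001]
receipt tool-frame to key top [-0.0453  0.0997 -0.0001]
```

```bash
python3 -m handwheel '{"twist":[[0,0,0],[0,0,0],[0,0,0],[0,0,0],[0,0,0],[0,0,0],[0,0,0],[0,0,0]],"translation":[[0,0,0.001],[0,0,0.001],[0,0,0.0005],[0,0,0],[0,0,0],[0,0,0],[0,0,0],[0,0,0]],"grip":[0,0,0,0,0,0,0,0]}'
python3 go.py
```

```text
clock: 6.2
position: [0.5099, 0.0443, 0.0669]
tool_rot: [0.993, 0.052, 0.104, -0.005]
contact_force: [-2.9, -0.6, 4.1]
opening: 0.001
t 6.2 pos [0.5099 0.0443 0.0669] open 0.0 F [-2.95 -0.57  4.06]
twist left [ 0.05  0.   -0.25]
brown tool-frame to key top [ 0.0008 -0.0002 -0.003 ]
plus tool-frame to key top [-0.0457  0.0498 -0.0027]
receipt tool-frame to key top [-0.0454  0.0996 -0.0026]
```

Normal force is about 4.6 N, so the key is about 3.5 mm in and registered. Next I'll lift and move over plus.

```bash
python3 -m handwheel '{"twist":[[0,0,0],[0,0,0],[0,0,0],[0,0,0],[0,0,0],[0,0,0],[0,0,0],[0,0,0]],"translation":[[0,0,-0.005],[0,0,-0.01],[0,0,-0.015],[-0.0155,0.0165,0],[-0.0155,0.0165,0],[-0.0147,0.0168,0],[0,0,0],[0,0,0]],"grip":[0,0,0,0,0,0,0,0]}' >/dev/null
python3 go.py
python3 - <<'E'
from h import *
o=[]
for n,(x,y) in (('scene',(230,110)),('top',(250,180))):
    p,d=imaging.capture(n);o.append(cv2.resize(p[y:y+100,x:x+160,::-1],(480,300),interpolation=2))
cv2.imwrite('pics/near2.png',np.vstack(o))
E
```

```text
t 7.2 pos [ 0.4651 -0.0104  0.0876] open -0.0 F [ 0.23  0.86 -0.07]
twist left [ 0.05 -0.1  -0.25]
brown tool-frame to key top [ 0.0455 -0.0499  0.0277]
plus tool-frame to key top [-0.001   0.0001  0.028 ]
receipt tool-frame to key top [-0.0007  0.05    0.0281]
```

View pics/near2.png

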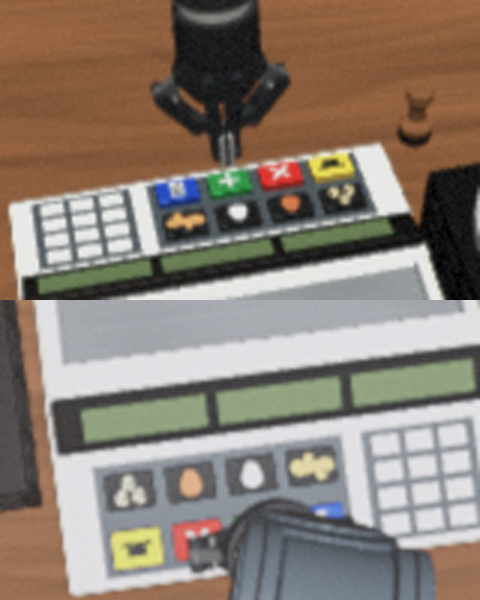

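Hovering above green (crop 227,160 against the key at 230,182); the brown key is back up. Pressing plus.

```bash
python3 -m handwheel '{"twist":[[0,0,0],[0,0,0],[0,0,0],[0,0,0],[0,0,0],[0,0,0],[0,0,0],[0,0,0]],"translation":[[-0.001,0,0.008],[0,0,0.008],[0,0,0.006],[0,0,0.0015],[0,0,0.0015],[0,0,0.001],[0,0,0.001],[0,0,0]],"grip":[0,0,0,0,0,0,0,0]}' >/dev/null
python3 go.py
python3 -m handwheel '{"twist":[[0,0,0],[0,0,0],[0,0,0],[0,0,0],[0,0,0],[0,0,0],[0,0,0],[0,0,0]],"translation":[[0,0,0.001],[0,0,0.001],[0,0,0.001],[0,0,0],[0,0,0],[0,0,0],[0,0,0],[0,0,0]],"grip":[0,0,0,0,0,0,0,0]}' > /dev/null
python3 go.py
```

```text
t 8.3 pos [ 0.4691 -0.0101  0.0604] open 0.0 F [-0.05  0.12  1.41]
twist left [ 0.06 -0.02 -0.25]
brown tool-frame to key top [ 0.0473 -0.0501  0.0003]
plus tool-frame to key top [ 0.0008 -0.      0.0006]
receipt tool-frame to key top [0.0011 0.0498 0.0007]
t 9.3 pos [ 0.4698 -0.0101  0.0573] open 0.0 F [-1.81  0.04  4.64]
twist left [ 0.07 -0.03 -0.25]
brown tool-frame to key top [ 0.0472 -0.0501 -0.0029]
plus tool-frame to key top [ 0.0007 -0.0001 -0.0026]
receipt tool-frame to key top [ 0.0011  0.0497 -0.0025]
```

Pressed to about 4.9 N and held. Now lift, move to receipt and press.

```bash
python3 -m handwheel '{"twist":[[0,0,0],[0,0,0],[0,0,0],[0,0,0],[0,0,0],[0,0,0],[0,0,0],[0,0,0]],"translation":[[0,0,-0.005],[0,0,-0.01],[0,0,-0.015],[0.001,0.0166,0],[0,0.0166,0],[0,0.0166,0],[0,0,0],[0,0,0]],"grip":[0,0,0,0,0,0,0,0]}' >/dev/null
python3 go.py
python3 -m handwheel '{"twist":[[0,0,0],[0,0,0],[0,0,0],[0,0,0],[0,0,0],[0,0,0],[0,0,0],[0,0,0]],"translation":[[-0.001,0,0.008],[0,0,0.008],[0,0,0.006],[0,0,0.0015],[0,0,0.0015],[0,0,0.001],[0,0,0.001],[0,0,0]],"grip":[0,0,0,0,0,0,0,0]}' >/dev/null
python3 go.py
python3 -m handwheel '{"twist":[[0,0,0],[0,0,0],[0,0,0],[0,0,0],[0,0,0],[0,0,0],[0,0,0],[0,0,0]],"translation":[[0,0,0.001],[0,0,0.001],[0,0,0.001],[0,0,0],[0,0,0],[0,0,0],[0,0,0],[0,0,0]],"grip":[0,0,0,0,0,0,0,0]}' > /dev/null
python3 go.py
```

```text
t 10.3 pos [ 0.4694 -0.0597  0.087 ] open -0.0 F [-0.21 -0.4  -0.1 ]
twist left [ 0.03 -0.   -0.25]
brown tool-frame to key top [ 0.0465 -0.0994  0.0273]
plus tool-frame to key top [ 0.     -0.0493  0.0276]
receipt tool-frame to key top [0.0003 0.0005 0.0277]
t 11.3 pos [ 0.4743 -0.0597  0.0604] open -0.0 F [-0.77 -0.29  1.04]
twist left [ 0.06 -0.02 -0.25]
brown tool-frame to key top [ 0.0473 -0.0999  0.0002]
plus tool-frame to key top [ 0.0007 -0.0498  0.0006]
receipt tool-frame to key top [ 0.0011 -0.      0.0006]
t 12.3 pos [ 0.475  -0.0596  0.0573] open 0.0 F [-1.6  -0.23  4.44]
twist left [ 0.06 -0.03 -0.25]
brown tool-frame to key top [ 0.0473 -0.0999 -0.0029]
plus tool-frame to key top [ 0.0007 -0.0498 -0.0026]
receipt tool-frame to key top [ 0.0011 -0.     -0.0025]
```

```bash
python3 -m handwheel '{"twist":[[0,0,0],[0,0,0],[0,0,0],[0,0,0],[0,0,0],[0,0,0],[0,0,0],[0,0,0]],"translation":[[0,0,-0.005],[0,0,-0.015],[0,0,-0.03],[0,0,-0.04],[0,0,-0.04],[0,0,-0.03],[0,0,-0.02],[0,0,0]],"grip":[0,0,0,0,0,0,0,0]}' >/dev/null
python3 -m handwheel '{"twist":[[0,0,0],[0,0,0],[0,0,0],[0,0,0],[0,0,0],[0,0,0],[0,0,0],[0,0,0]],"translation":[[0,0.02,0],[0,0.04,0],[0,0.04,0],[0,0.04,0],[0,0.04,0],[0,0.02,0],[0,0,0],[0,0,0]],"grip":[0,0,0,0,0,0,0,0]}' >/dev/null
python3 go.py
python3 - <<'E'
from h import *
o=[]
for n in ('scene','top'):
    p,d=imaging.capture(n);o.append(cv2.resize(p[60:320,100:540,::-1],(508,300),interpolation=2))
cv2.imwrite('pics/end.png',np.vstack(o))
E
```

```text
t 14.3 pos [ 0.458  -0.2611  0.2328] open 0.0 F [-1.5   1.13 -0.68]
twist left [-0.04  0.03 -0.22]
brown tool-frame to key top [ 0.0479 -0.2983  0.1771]
plus tool-frame to key top [ 0.0014 -0.2482  0.1773]
receipt tool-frame to key top [ 0.0017 -0.1984  0.1773]
```

View pics/end.png

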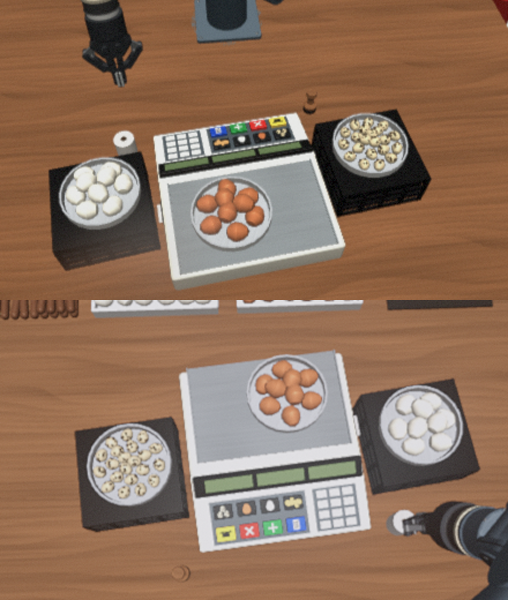

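Both views show the hand clear, about 175 mm above the till roll, and everything standing as before. I'm handing it in.

```bash
python3 -c "
from rig import env
print(env.sign_off())"
```

```text
the job is handed in; nothing more can be done
None
```

The bowl on the pan holds brown eggs, so I pressed the brown-egg key (second from the left in the rear row), then green plus, then blue receipt. The job is handed in at about 14 s of the 48 s allowed.

- **Presses:** I used closed fingertips tilted 12° to match the console. Each key was held at about 4.5–5 N, roughly 3–3.5 mm in. That is past the point where a key registers and well under the 20 N limit.
- **Release between keys:** After each press I lifted about 30 mm or more, and the force dropped to about zero.
- **Final check:** The last pictures show the keys up and the bowls, till roll and stamp where they stood. The hand is shut and clear, to the right of the scale with its fingertips at 0.23 m, roughly 175 mm above the till roll.
- **Disagreements and limits:** The two camera views differed by 4–6 mm along x in the key positions. I used values between them, within the cap's margin. The key forces came through wrist noise of about 1 N. The scale's displays showed nothing I could read, so registering is judged only from force and depth.

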